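# Hold a bearing bracket home in its fixture's corner

## Task

Pick up the bare aluminium bearing bracket, turn it so that the notch in its foot faces the brass pin of the black clamping fixture, and seat it flat on the fixture's rest bars. Slide it fully home into the corner, the pin in the notch and the foot flush against both the side stop and the end stop, and finish while still holding it pressed firmly against both stops, ready for the clamp to be closed. Leave everything else on the bench where it is.

Things in the scene. Friction and masses are not known exactly. Their poses are not given: they have to be found in the camera images.
- bracket: bare silver aluminium bearing bracket, about 0.5 kg, standing on its foot on the bench. Foot 100 (x) x 74 (y) x 22 mm high, with a notch in the middle of its +x edge; on it, centred, an upright housing block (see housing). Origin: centre of the underside; z up. The blue bracket without a notch is another part.
- housing (a point): centre of the bore of the bracket's housing, 50 mm above the underside: an upright block 40 (x) x 50 (y) mm on the foot, flat upright sides from 22 to 50 mm above the underside, above that a half-round top about the bore (radius 25, top at 75 mm), bore 22 mm along x, 9 mm brass grease nipple on top. Gripped across y it is 50 mm wide
- notch (a point): point in the bracket's notch, 40 mm from the bracket's origin along its +x, 22 mm above the underside (top of the foot). The notch is open to +x and right through the foot's height, 18 mm wide (y), 16 mm deep (x 34 to 50 mm). The pin's axis passes here when the bracket is home
- fixture: black steel fixture bolted to the bench. Origin: at bench height, under where the centre of the bracket's underside belongs: the seated bracket has its axes along the fixture's and its origin at (0, 0, 40 mm) here. Base plate x -120 to 120, y -100 to 230 mm, top at 16 mm. The nest is open towards -x and -y; side stop on +y, end stop on +x
- rests (a point): centre of the nest at the height of the rest bars' tops, 40 mm above the fixture's origin. Two bright steel bars along the fixture's x, from x -55 to 30 mm, at y -22 and +22 mm, each 14 mm wide
- clamp (a point): top of the clamp riser behind the side stop (fixture x 0, y 152 mm, 68 mm high): a toggle clamp with blue grip stands open on it, fixed, up to 0.22 m high. The riser begins at y 124 mm; all higher than 68 mm lies beyond y 120 mm. In front of it a small sensor at x -118 to -72, y 64 to 76 mm, 46 mm high
- pin (a point): top of the upright brass foolproof pin with yellow tip, 8 mm diameter, on the fixture at x 40, y 0 mm, top 64 mm above the bench (24 mm above the rest bars); a bracket turned any other way meets it before reaching the end stop
- side_stop: black block with two bright contact pads, along the fixture's x, fixed. Frame the same as the fixture's. The two pad faces, 16 mm wide at x -30 and +30 mm, look to -y at y = 37 mm; top of block and pads 58 mm above the bench (18 mm above the rest bars, lower than the top of the bracket's foot)
- end_stop: black block with one bright contact face, along the fixture's y, fixed. Frame the same as the fixture's. Its face, 62 mm wide centred on y 0, looks to -x at x = 50 mm; top 58 mm above the bench. Both stops are rigid; their faces and the rest bars are ground smooth and oiled
- primed_bracket: bystander: bracket of the same size painted dark blue, without notch; origin centre of underside
- wrench: bystander: steel spanner 190 mm long lying on the bench
- plug_gauge: bystander: steel plug gauge standing upright, 32 mm wide, 84 mm high
- grease_tin: bystander: round tin, 72 mm wide, 85 mm high
- hex_key: bystander: black L-shaped hex key 90 mm long lying on the fixture's base plate, front left
- spacer: bystander: brass spacer disc, 42 mm wide, 20 mm high
Things that resemble listed ones, but are neither listed nor needed, are in the scene too. What is shaped like the bracket but green or purple is not meant.

How it is judged:
On the way, in this order (a step that is already met when the one before it is completed fails the run):
1. the bracket is lifted clear of the bench (height (world z) of bracket above 0.03 m), for 0.1 s.
2. the bracket stands flat on the rest bars with its notch towards the pin (z of bracket in the frame of fixture between 0.037 and 0.043 m and horizontal distance between bracket and fixture below 0.06 m and horizontal distance between notch and pin below 0.07 m and angle between bracket's own z axis and vertical below 0.06 rad and angle between the x axis of bracket and the x axis of fixture, either way round below 0.2 rad), for 0.1 s.
At the end, for the whole second after the job is handed in: Through the last second the gripper holds the bracket still, pressed with more than 2 N against the side stop and with more than 2 N against the end stop; it is home within 3 mm, the pin in its notch, square to the fixture and level within 2 degrees, its underside within 2 mm of the rest bars (contact force between bracket and side_stop above 2 N and contact force between bracket and end_stop above 2 N and contact force between the fingers and bracket above 2 N and horizontal distance between bracket and fixture below 0.003 m and horizontal distance between notch and pin below 0.003 m and z of bracket in the frame of fixture between 0.038 and 0.042 m and angle between bracket's own z axis and vertical below 0.035 rad and angle between the x axis of bracket and the x axis of fixture, either way round below 0.035 rad and linear speed of bracket below 0.01 m/s); the arm keeps its last pose, push and grip.
It fails at once if another thing on the bench is moved by more than 20 mm (distance of any of primed_bracket, wrench, plug_gauge, grease_tin, hex_key, spacer from where it was at the start of the episode above 0.02 m).
It also fails if it takes over 61 s, if anything falls off the work surface, if the arm or the gripper's body presses on something with over 40 N, if the wrist force passes 120 N, or if a joint passes its speed limit or range.

## Robot

A 6-joint arm with a two-finger parallel gripper is mounted at the origin on the work surface. World frame = base frame: x ahead of the robot, y to its left, z up, the work surface at z = 0. Lengths are in m, angles in rad, forces in N, time in s.
With the tool pointing down it reaches from about 0.425 to 0.95 m from the base axis. Payload 3.5 kg.
Tool frame: the origin (TCP) lies between the finger pads; the fingertips stand 19 mm ahead of it and the grasp point (between the pads) is the TCP (ctrl.nose_length is the distance from the TCP to the fingertips, in m); z points along the fingers, y is the line along which they close (so a half turn about z gives the same grasp; the last joint's range is limited). The gripper opens to 85 mm and grips with 20 to 120 N. Pads are 22 mm wide; open, the fingers measure 114 mm over their backs; the gripper's body (76 mm by 85 mm) begins 54 mm behind the grasp point. The pads swing forward as they close: fully open they stand 13 mm farther back than shut.
Start: joints at [1.144, 0.286, 1.577, -0, 1.279, -0.15], TCP at [0.184, 0.649, 0.25] pointing down, gripper open.
Joint ranges: [-2.77, 2.77], [-0.9, 2.22], [0.21, 2.48], [-1.53, 4.67], [0.24, 2.81], [-2.84, 2.84]. Speed limits (rad/s): [2.79, 2.79, 3.14, 3.14, 3.14, 3.14].

## Interface

Orientations are given as a unit quaternion [x, y, z, w].
In Python, from plant import ctrl gives the robot as it stands.
- The arm moves only by the tool apply_moves, never from a script. Its argument "series" is a list of rows, each a list of 6 numbers: the shift along the world's x, y, z scaled (see below), then the turn, a rotation vector about the world's x, y, z scaled (see below). A call has 1 to 20 rows; each row is the pose to reach, as a shift and turn from the pose commanded when the call began; what a row does not reach only later rows make up. The controller multiplies each number of a shift by 0.8 m and each number of a turn by 45 degrees. A row lasts 1/8 s, in which the tool goes at most 62.5 mm and 10.7 degrees, less where a joint would pass 70% of its speed; a pose out of reach is approached as far as the arm can. A call with a number of a shift or a turn outside -1 to 1 is refused whole. A call with a gripper value outside its range is refused whole. "jaw" is the opening, from 0 (shut) to 1 (fully open), set as the call begins (left out, the last holds). The fingers move at their own pace and stop on an object; "squeeze" is the grip in N (left out, the last holds). Time passes only in rows, so rows that repeat a pose let the fingers close. It gives the time, the measured TCP pose, the force, the opening and the grip force at its end, in the units of the state.
- ctrl.get_state(): the state, without advancing time (a new reading comes with each control period).
- ctrl.read_camera(name): name is "scene" or "top"; returns the picture (400x640x3 uint8, red, green, blue); there is no depth.
- ctrl.get_calibration(name): a dict with "fx", "fy", "cx", "cy" (pixels), "xyz" and "orientation" of the camera in the world. Camera axes: x right, y up, looking along -z (the intrinsics and any distortion apply to the point x, -y, -z); pixel columns grow to the right and rows downward; lengths in m; the calibration is good to about 2 mm. A picture is of the moment at which its call begins. get_calibration takes no time and is no camera call.
- ctrl.sign_off(): hands the job in; it is judged then, once.
Trained networks look in the newest picture that a camera, given by its name, has taken for a name from the list of things; names that differ only in an ending like _2 or _b are one class to them, and where a whole thing is asked for, a point or a joint stands for the part that bears it (a point fixed in the world has none). Each returns a list of dicts, best first, with "p" (0 to 1); they miss things now and then, are a little off and sometimes report something else, mostly with a low value. They report only what shows in the picture. A call takes as long as a camera call. They do not tell look-alikes from the thing itself.
- ctrl.boxes_of(thing, camera): "xy" ([column, row] as shares, 0 to 1, of the picture: columns of its width, rows of its height, amid what is visible of it).
- ctrl.silhouettes(thing, camera): "pixels" (400x640 bool, what is visible of it) and "xy" ([column, row] as shares, 0 to 1, of the picture: columns of its width, rows of its height, amid what is visible of it).
The state is a dict: "time": time; "qpos": joint angles; "dq": joint speeds; "joint_efforts": joint torques, N m; "eef_pos": TCP position; "tcp_rot": TCP orientation; "contact_force": force on the tool from outside, world axes, zero at the start; "wrist_torque": the same for the moment, N m; "opening": opening from 0.0 (shut) to 1.0 (fully open); "finger_force": force on a finger pad.
Only numpy, scipy, OpenCV 4.12 (cv2) and the standard library are available. Lean on these libraries where they do the work, as an engineer would, in place of code of your own. Each camera call takes 0.05 s, during which the arm holds its last target. There are 200 camera calls.

## Working session

There is one attempt and no reset: what is moved stays moved. The work goes in short steps, Python scripts to look and compute and a tool call to move; the robot and the scene stay as the last step left them, time stands still between calls to the robot, and variables do not carry over. Pictures are saved under pics/ and viewed, at most 10 in all, crops included, and the job is handed in when it is done.

Besides the shell and the picture viewer there is one more tool, called by a JSON object that holds its "method" and its "body". apply_moves: Moves the arm, as the interface text tells. Shifts and turns lie within -1 to 1; 1 stands for 0.8 m of shift or 45 degrees of turn. Its arguments: {"type":"object","properties":{"series":{"type":"array"},"jaw":{"type":"number"},"squeeze":{"type":"number"}},"required":["series"]}

```bash
ls; mkdir -p pics; python3 - <<'E'
from plant import ctrl
import cv2
for c in("scene","top"):
    im=ctrl.read_camera(c); cv2.imwrite(f"pics/{c}0.png",im[:,:,::-1]); print(c,ctrl.get_calibration(c))
    for t in("bracket","notch","housing","pin","rests","clamp","side_stop","end_stop","fixture"):
        print(t,[(round(d["p"],2),round(d["xy"][0]*640,1),round(d["xy"][1]*400,1)) for d in ctrl.boxes_of(t,c)])
print(ctrl.get_state())
E
```

```text
pics
scene {'fx': 487.04410707896244, 'fy': 487.04410707896244, 'cx': 323.39470538394977, 'cy': 196.7290309367222, 'xyz': array([ 0.92172398, -0.95373451,  0.85205656]), 'orientation': array([0.41131893, 0.09862594, 0.21243738, 0.88088593])}
bracket [(0.64, 213.8, 222.5), (0.55, 170.4, 311.7)]
notch [(0.96, 211.0, 220.7), (0.63, 290.9, 224.5), (0.56, 166.3, 313.4)]
housing [(0.88, 215.9, 221.0), (0.66, 291.5, 223.2), (0.62, 166.9, 312.8), (0.22, 354.8, 258.3)]
pin [(0.83, 385.4, 147.9), (0.36, 231.8, 327.4)]
rests [(0.78, 379.3, 150.2)]
clamp [(0.7, 382.4, 146.4), (0.69, 293.8, 221.3)]
side_stop [(0.93, 377.7, 140.6)]
end_stop [(0.58, 391.8, 157.3), (0.56, 291.3, 224.8)]
fixture [(0.89, 382.7, 152.9)]
top {'fx': 434.00997039366996, 'fy': 434.00997039366996, 'cx': 319.3666642342969, 'cy': 197.1263457338467, 'xyz': array([ 0.27989728, -0.11646644,  1.23846011]), 'orientation': array([ 0.05566547, -0.06338609, -0.69838067,  0.71073764])}
bracket [(0.91, 468.4, 247.0), (0.88, 370.6, 276.7), (0.87, 344.1, 210.5)]
notch [(0.76, 341.7, 210.9), (0.76, 372.4, 276.4), (0.62, 470.1, 252.9), (0.
[... 401 characters left out ...]
.1)]
{'time': 1.0, 'qpos': array([ 1.14402270e+00,  2.86277568e-01,  1.57668675e+00, -2.32030709e-05,
        1.27859052e+00, -1.50009723e-01]), 'dq': array([-0.00064077, -0.00036582, -0.00123413,  0.00145925,  0.00042038,
        0.00137438]), 'joint_efforts': array([ 3.45368135e-04, -4.05976689e+01, -2.92948490e+01, -1.92534076e-04,
        6.58291265e-04, -1.46771448e-06]), 'eef_pos': array([0.18441959, 0.6493109 , 0.25034702]), 'tcp_rot': array([1.37937406e-01, 9.90440948e-01, 1.49674084e-05, 1.60286522e-05]), 'contact_force': array([-0.26925503, -0.17612892, -0.24973544]), 'wrist_torque': array([-0.00159446, -0.03254908, -0.04624888]), 'finger_force': 0.0, 'opening': 1.0030491582176742}
```

```bash
python3 - <<'E'
import cv2
a=cv2.imread("pics/top0.png"); cv2.imwrite("pics/topA.png",cv2.resize(a[90:330,120:520],None,fx=2,fy=2,interpolation=3))
b=cv2.imread("pics/scene0.png"); cv2.imwrite("pics/sceneA.png",cv2.resize(b[60:360,120:520],None,fx=2,fy=2,interpolation=3))
E
```

```text
(no output)
```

View pics/topA.png

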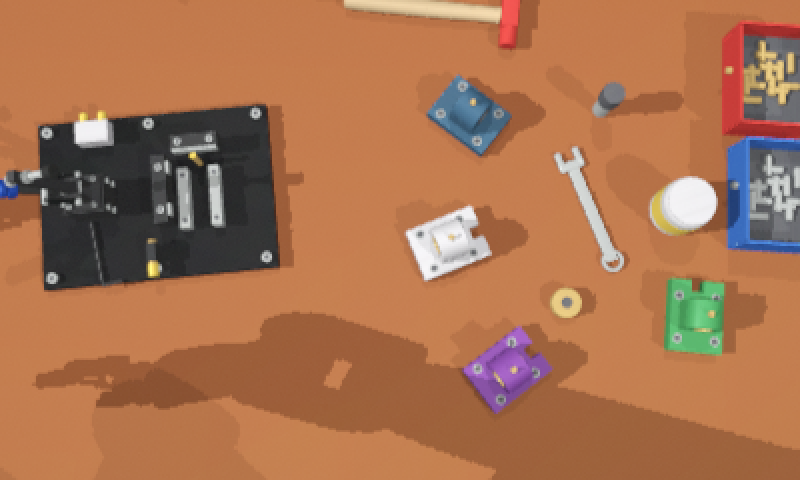

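View pics/sceneA.png

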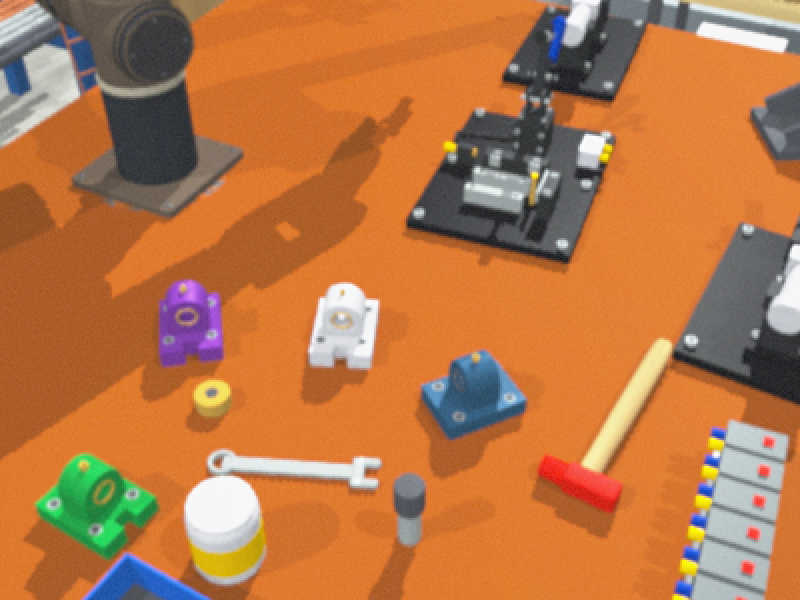

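The top view shows the silver bracket at about px (344,211) with its notch to the right. The fixture is at about (195,187), its end stop and pin are at image-up, and its side stop is at image-left. Both views agree, so I'll fit poses with silhouettes next.

```bash
cat > h.py <<'E'
import numpy as np, cv2
from scipy.spatial.transform import Rotation as R
from scipy.optimize import minimize
from plant import ctrl
def proj(P,c):
    k=ctrl.get_calibration(c); q=R.from_quat(k["orientation"]).inv().apply(np.atleast_2d(P)-k["xyz"])
    return np.c_[k["cx"]+k["fx"]*q[:,0]/-q[:,2], k["cy"]-k["fy"]*q[:,1]/-q[:,2]]
def unproj(uv,z,c):
    k=ctrl.get_calibration(c); d=R.from_quat(k["orientation"]).apply([(uv[0]-k["cx"])/k["fx"],-(uv[1]-k["cy"])/k["fy"],-1])
    return k["xyz"]+d*(z-k["xyz"][2])/d[2]
def box(x0,x1,y0,y1,z0,z1): return np.array([[x,y,z] for x in(x0,x1) for y in(y0,y1) for z in(z0,z1)])/1e3
t=np.linspace(0,np.pi,15)
BR=[box(-50,34,-37,37,0,22),box(34,50,-37,-9,0,22),box(34,50,9,37,0,22),
    np.vstack([box(-20,20,-25,25,22,50)]+[np.c_[np.full(15,x),25*np.cos(t),50+25*np.sin(t)]/1e3 for x in(-20,20)])]
PLATE=[box(-120,120,-100,230,0,16)]
def render(model,p,c,S=4,z=0):
    m=np.zeros((400*S,640*S),np.uint8)
    for b in model:
        P=R.from_euler("z",p[2]).apply(b)+[p[0],p[1],z]
        uv=(proj(P,c)+.5)*S
        cv2.fillConvexPoly(m,cv2.convexHull(np.round(uv).astype(np.int32)),255)
    return cv2.resize(m,(640,400),interpolation=cv2.INTER_AREA)/255.
def fit(model,masks,p0,z=0):
    f=lambda p:sum(np.abs(render(model,p,c,z=z)-m).sum()/m.sum() for c,m in masks.items())
    s=np.array([[0,0,0],[.01,0,0],[0,.01,0],[0,0,.1]])
    r=minimize(f,p0,method="Nelder-Mead",options=dict(initial_simplex=s+p0,xatol=1e-4,fatol=1e-5))
    return r.x,r.fun
def sil(t,c,xy):
    L=ctrl.silhouettes(t,c); d=min(L,key=lambda d:np.hypot(d["xy"][0]*640-xy[0],d["xy"][1]*400-xy[1]))
    print(t,c,round(d["p"],2),np.array(d["xy"])*[640,400],d["pixels"].sum()); return d["pixels"].astype(float)
E
python3 - <<'E'
from h import *
g={c:ctrl.read_camera(c) for c in("top","scene")}
b={"top":sil("bracket","top",(344,211)),"scene":sil("bracket","scene",(291,223))}
f={"top":sil("fixture","top",(194,184)),"scene":sil("fixture","scene",(382,153))}
np.savez("m.npz",b0=b["top"],b1=b["scene"],f0=f["top"],f1=f["scene"])
p=unproj((344,213),.02,"top"); 
for y in(-70,-160): print("top",y,fit(BR,{"top":b["top"]},[p[0],p[1],np.radians(y)]))
print("both",fit(BR,b,[p[0],p[1],np.radians(-70)]))
q=unproj((120+188/2,90+195/2),.04,"top")
print(q)
dark=(cv2.cvtColor(g["top"],cv2.COLOR_RGB2HSV)[:,:,2]<75).astype(np.uint8)
u=np.zeros_like(dark);u[130:245,138:265]=1
dark=cv2.morphologyEx(cv2.morphologyEx(dark*u,cv2.MORPH_CLOSE,np.ones((9,9))),cv2.MORPH_OPEN,np.ones((9,9))).astype(float)
for m in(dark,f["top"]): print("plate",m.sum(),fit(PLATE,{"top":m},[q[0],q[1],0.05]))
x=fit(PLATE,{"top":dark},[q[0],q[1],0.05])[0]
for n,P in dict(pin=[.04,0,.064],r=[0,-.022,.04],hk=[0,0,.04]).items(): 
  for c in g: print(n,c,proj(R.from_euler("z",x[2]).apply(P)+[x[0],x[1],0],c))
v=cv2.resize(g["top"][120:260,130:275],None,fx=4,fy=4,interpolation=2)[:,:,::-1].copy()
def dr(model,p,col,z=0):
  for bb in model: cv2.polylines(v,[cv2.convexHull(np.round((proj(R.from_euler("z",p[2]).apply(bb)+[p[0],p[1],z],"top")+.5-[130,120])*4).astype(np.int32))],True,col,1)
dr(PLATE,x,(0,255,0)); dr([box(-55,30,-29,-15,40,40),box(-55,30,15,29,40,40),box(36,44,-4,4,64,64),box(50,50,-31,31,50,58)],x,(0,0,255))
cv2.imwrite("pics/fx.png",v)
E
```

```text
bracket top 0.63 [343.232 210.2  ] 958
bracket scene 0.76 [215.616 222.92 ] 1102
fixture top 0.75 [196.608 187.   ] 10032
fixture scene 0.68 [382.72 152.32] 5808
top -70 (array([ 0.44854954, -0.19791073, -1.17022153]), np.float64(0.03926890171517459))
top -160 (array([ 0.44414148, -0.19891931, -2.34126459]), np.float64(0.38239796962626377))
both (array([ 0.44864374, -0.1978926 , -1.16531163]), np.float64(2.084219062479593))
[0.50584343 0.16789174 0.04      ]
plate 8979.0 (array([0.51972581, 0.15445739, 0.11839713]), np.float64(0.08251803227137831))
plate 10032.0 (array([0.51758065, 0.15487946, 0.11677057]), np.float64(0.06599469931513274))
pin top [[216.29220634 166.91213172]]
pin scene [[387.59128975 148.4505701 ]]
r top [[226.91508912 181.97432909]]
r scene [[371.43548788 156.6848693 ]]
hk top [[219.07552211 182.73566583]]
hk scene [[373.52163725 152.58329215]]
```

View pics/fx.png

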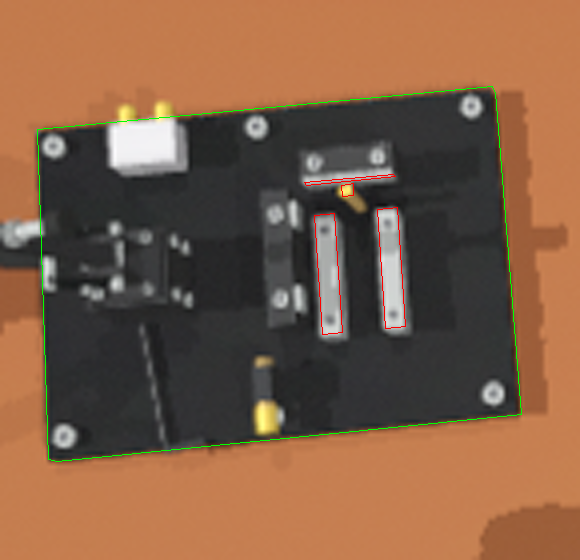

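Plate, rest-bar, end-stop and pin overlays all agree, so the fixture is at (0.519, 0.1546) with yaw 0.1176 and the bracket at (0.4486, -0.198) with yaw -1.17. I'm moving over the bench by an arc that clears the clamp.

{"method": "apply_moves", "body": {"series": [[0, 0, 0.125, 0, 0, 0], [0, 0, 0.125, 0, 0, 0], [0.33, -0.25, 0.125, 0, 0, -0.4], [0.33, -0.25, 0.125, 0, 0, -0.4], [0.33, -0.25, 0.125, 0, 0, -0.4], [0.33, -0.25, 0.125, 0, 0, -0.4], [0.33, -0.25, 0.125, 0, 0, -0.4], [0.33, -0.25, 0.125, 0, 0, -0.4], [0.52, -0.625, 0.125, 0, 0, -1], [0.52, -0.625, 0.125, 0, 0, -1], [0.52, -0.625, 0.125, 0, 0, -1], [0.52, -0.625, 0.125, 0, 0, -1], [0.52, -0.625, 0.125, 0, 0, -1], [0.52, -0.625, 0.125, 0, 0, -1], [0.395, -0.875, 0.125, 0, 0, -1], [0.395, -0.875, 0.125, 0, 0, -1], [0.395, -0.875, 0.125, 0, 0, -1], [0.395, -0.875, 0.125, 0, 0, -1], [0.395, -0.875, 0.125, 0, 0, -1]], "jaw": 1, "squeeze": 60}}

```text
time: 3.68
eef_pos: [0.4998, -0.0512, 0.3507]
tcp_rot: [0.507, 0.862, 0.0, 0.0]
contact_force: [-0.5, -0.2, 0.2]
opening: 1.002
finger_force: 0.0
```

```bash
cat >> h.py <<'E'
def tcp():
    s=ctrl.get_state(); r=R.from_quat(s["tcp_rot"]); ya=r.apply([0,1,0]); return s,s["eef_pos"],np.degrees(np.arctan2(ya[1],ya[0])),r.apply([0,0,1])
def go(x,y,z,ydeg):
    s,p,a,zz=tcp(); d=(ydeg-a+90)%180-90
    print("t",round(s["time"],2),"p",p.round(4),"yaw",round(a,2),"zax",zz.round(4),"units",((np.array([x,y,z])-p)/.8).round(4),round(d/45,4),"F",s["contact_force"].round(1),"q",s["qpos"].round(2),"op",round(s["opening"],3),round(s["finger_force"],1))
E
python3 -c "
from h import *
print(ctrl.nose_length); go(.4486,-.1979,.045,22.95)"
```

```text
0.019
t 3.67 p [ 0.4998 -0.0512  0.3507] yaw 29.01 zax [ 8.e-04  3.e-04 -1.e+00] units [-0.064  -0.1833 -0.3821] -0.1347 F [-0.5 -0.2  0.2] q [-0.3  -0.16  1.87  0.    1.44 -0.81] op 1.002 0.0
```

{"method": "apply_moves", "body": {"series": [[-0.064, -0.183, -0.1, 0, 0, -0.135], [-0.064, -0.183, -0.1, 0, 0, -0.135], [-0.064, -0.183, -0.1, 0, 0, -0.135], [-0.064, -0.183, -0.1, 0, 0, -0.135], [-0.064, -0.183, -0.17, 0, 0, -0.135], [-0.064, -0.183, -0.23, 0, 0, -0.135], [-0.064, -0.183, -0.28, 0, 0, -0.135], [-0.064, -0.183, -0.31, 0, 0, -0.135], [-0.064, -0.183, -0.34, 0, 0, -0.135], [-0.064, -0.183, -0.36, 0, 0, -0.135], [-0.064, -0.183, -0.38, 0, 0, -0.135], [-0.064, -0.183, -0.38, 0, 0, -0.135], [-0.064, -0.183, -0.38, 0, 0, -0.135]]}}

```text
time: 5.3
eef_pos: [0.4499, -0.1974, 0.047]
tcp_rot: [0.551, 0.834, 0.0, 0.001]
contact_force: [0.5, -0.1, 0.5]
opening: 0.999
finger_force: 0.0
```

{"method": "apply_moves", "body": {"series": [[0, 0, 0, 0, 0, 0], [0, 0, 0, 0, 0, 0], [0, 0, 0, 0, 0, 0], [0, 0, 0, 0, 0, 0], [0, 0, 0, 0, 0, 0], [0, 0, 0, 0, 0, 0], [0, 0, 0, 0, 0, 0], [0, 0, 0, 0, 0, 0]], "jaw": 0, "squeeze": 60}}

```text
time: 6.3
eef_pos: [0.4494, -0.1977, 0.0474]
tcp_rot: [0.551, 0.834, -0.0, 0.0]
contact_force: [-2.2, -0.1, 5.3]
opening: 0.573
finger_force: 63.1
```

```bash
python3 - <<'E'
from h import *
go(.4486,-.1979,.045,22.95)
cv2.imwrite("pics/g.png",cv2.resize(np.hstack([ctrl.read_camera("top")[150:290,270:430],ctrl.read_camera("scene")[160:300,210:370]]),None,fx=2.5,fy=2.5,interpolation=2)[:,:,::-1])
E
```

```text
t 6.3 p [ 0.4494 -0.1977  0.0474] yaw 23.08 zax [-0.    -0.001 -1.   ] units [-0.001  -0.0002 -0.003 ] -0.003 F [-2.2 -0.1  5.3] q [-0.62  0.16  2.15 -0.    0.83 -1.02] op 0.573 63.1
```

View pics/g.png

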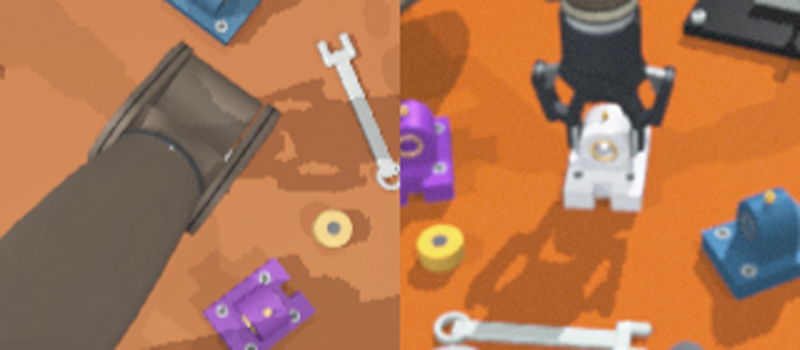

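The picture shows the jaws holding the silver bracket across its housing, with the notch at the front. Next: lift, then carry and turn.

{"method": "apply_moves", "body": {"series": [[0, 0, 0.06, 0, 0, 0], [0, 0, 0.13, 0, 0, 0], [0, 0, 0.19, 0, 0, 0], [0.01, 0.07, 0.19, 0, 0, 0.12], [0.02, 0.14, 0.19, 0, 0, 0.3], [0.03, 0.21, 0.19, 0, 0, 0.48], [0.04, 0.28, 0.19, 0, 0, 0.66], [0.05, 0.35, 0.19, 0, 0, 0.84], [0.06, 0.41, 0.19, 0, 0, 1], [0.061, 0.427, 0.19, 0, 0, 1], [0.061, 0.427, 0.19, 0, 0, 1], [0.061, 0.427, 0.19, 0, 0, 1]]}}

```text
time: 7.9
eef_pos: [0.4975, 0.1433, 0.1975]
tcp_rot: [0.191, 0.982, -0.001, -0.001]
contact_force: [0.2, -0.4, -6.1]
opening: 0.577
finger_force: 66.3
```

{"method": "apply_moves", "body": {"series": [[0, 0, 0, 0, 0, 0.15], [0, 0, 0, 0, 0, 0.3], [0, 0, 0, 0, 0, 0.45], [0, 0, 0, 0, 0, 0.6], [0, 0, 0, 0, 0, 0.637], [0, 0, 0, 0, 0, 0.637], [0, 0, 0, 0, 0, 0.637], [0, 0, 0, 0, 0, 0.637]]}}

```text
time: 8.9
eef_pos: [0.498, 0.1444, 0.1983]
tcp_rot: [-0.058, 0.998, -0.0, 0.0]
contact_force: [-1.1, 0.1, -5.8]
opening: 0.576
finger_force: 66.3
```

```bash
python3 - <<'E'
from h import *
go(.4981,.1441,.0875,96.74)
s,p,a,z=tcp()
im=ctrl.read_camera("scene")
v=cv2.resize(im[90:220,310:460],None,fx=4,fy=4,interpolation=2)[:,:,::-1].copy()
for bb in BR: cv2.polylines(v,[cv2.convexHull(np.round((proj(R.from_euler("z",np.radians(a-90)).apply(bb)+p-[0,0,.0474],"scene")+.5-[310,90])*4).astype(np.int32))],True,(0,255,0),1)
cv2.imwrite("pics/air.png",v)
E
```

```text
t 8.9 p [0.498  0.1444 0.1983] yaw 96.69 zax [ 0. -0. -1.] units [ 1.000e-04 -4.000e-04 -1.385e-01] 0.001 F [-1.1  0.1 -5.8] q [ 0.09 -0.01  2.01 -0.    1.15 -1.6 ] op 0.576 66.3
```

View pics/air.png

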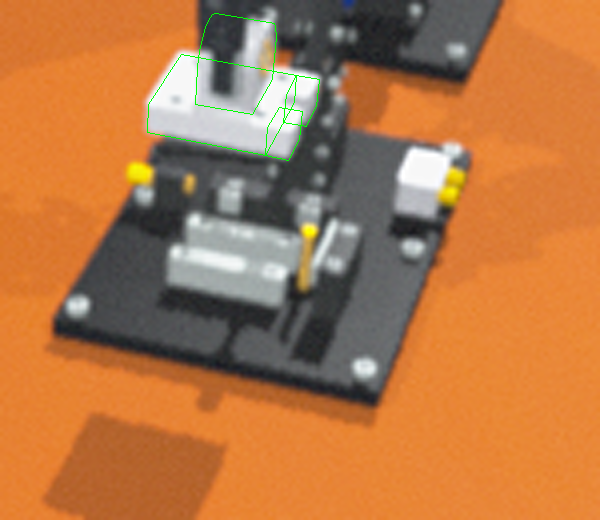

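The overlay of the held bracket matches, with the notch facing the pin side. I'm lowering it at an offset of (-22, -8) mm from home.

{"method": "apply_moves", "body": {"series": [[0, 0, -0.04, 0, 0, 0], [0, 0, -0.08, 0, 0, 0], [0, 0, -0.11, 0, 0, 0], [0, 0, -0.125, 0, 0, 0], [0, 0, -0.132, 0, 0, 0], [0, 0, -0.135, 0, 0, 0], [0, 0, -0.137, 0, 0, 0], [0, 0, -0.138, 0, 0, 0], [0, 0, -0.139, 0, 0, 0], [0, 0, -0.139, 0, 0, 0], [0, 0, -0.139, 0, 0, 0]]}}

```text
time: 10.32
eef_pos: [0.4984, 0.1445, 0.0876]
tcp_rot: [-0.059, 0.998, -0.0, 0.0]
contact_force: [0.3, 0.1, -2.1]
opening: 0.574
finger_force: 66.6
```

{"method": "apply_moves", "body": {"series": [[0, 0, -0.001, 0, 0, 0], [0, 0, -0.0015, 0, 0, 0], [0, 0, -0.0015, 0, 0, 0], [0, 0, -0.0015, 0, 0, 0]]}}

```text
time: 10.82
eef_pos: [0.4986, 0.1446, 0.0875]
tcp_rot: [-0.059, 0.998, -0.0, 0.0]
contact_force: [-3.0, 0.4, 5.4]
opening: 0.572
finger_force: 67.6
```

```bash
python3 - <<'E'
from h import *
go(.519,.1546,.0875,96.74)
E
```

```text
t 10.82 p [0.4986 0.1446 0.0875] yaw 96.74 zax [ 7.e-04 -2.e-04 -1.e+00] units [ 0.0254  0.0125 -0.    ] -0.0001 F [-3.   0.4  5.4] q [ 0.09  0.15  2.07 -0.    0.92 -1.6 ] op 0.572 67.6
```

{"method": "apply_moves", "body": {"series": [[-0.0003, 0.003, 0, 0, 0, 0], [-0.0006, 0.006, 0, 0, 0, 0], [-0.001, 0.0085, 0, 0, 0, 0], [-0.001, 0.0085, 0, 0, 0, 0], [-0.001, 0.0085, 0, 0, 0, 0]]}}

```text
time: 11.45
eef_pos: [0.499, 0.1512, 0.0875]
tcp_rot: [-0.059, 0.998, -0.0, 0.002]
contact_force: [-0.1, -1.5, 5.7]
opening: 0.575
finger_force: 67.5
```

{"method": "apply_moves", "body": {"series": [[0, 0.001, 0, 0, 0, 0], [-0.0001, 0.0015, 0, 0, 0, 0], [-0.0001, 0.0015, 0, 0, 0, 0], [-0.0001, 0.0015, 0, 0, 0, 0]]}}

```text
time: 11.95
eef_pos: [0.499, 0.1522, 0.0875]
tcp_rot: [-0.059, 0.998, -0.0, 0.002]
contact_force: [-0.4, -3.1, 5.1]
opening: 0.575
finger_force: 67.5
```

{"method": "apply_moves", "body": {"series": [[-0.0001, 0.001, 0, 0, 0, 0], [-0.0001, 0.001, 0, 0, 0, 0], [-0.0001, 0.001, 0, 0, 0, 0], [-0.0001, 0.001, 0, 0, 0, 0]]}}

```text
time: 12.45
eef_pos: [0.4989, 0.1529, 0.0875]
tcp_rot: [-0.059, 0.998, -0.001, 0.002]
contact_force: [-0.3, -3.0, 5.5]
opening: 0.576
finger_force: 67.5
```

{"method": "apply_moves", "body": {"series": [[-0.0001, 0.001, 0, 0, 0, 0], [-0.0001, 0.001, 0, 0, 0, 0], [-0.0001, 0.001, 0, 0, 0, 0], [-0.0001, 0.001, 0, 0, 0, 0]]}}

```text
time: 12.95
eef_pos: [0.499, 0.153, 0.0875]
tcp_rot: [-0.059, 0.998, -0.001, 0.002]
contact_force: [0.3, -6.2, 6.5]
opening: 0.575
finger_force: 67.6
```

The side stop has been met. Now sliding along the fixture's +x.

{"method": "apply_moves", "body": {"series": [[0.005, 0.0006, 0, 0, 0, 0], [0.01, 0.0012, 0, 0, 0, 0], [0.015, 0.0018, 0, 0, 0, 0], [0.02, 0.0024, 0, 0, 0, 0], [0.02, 0.0024, 0, 0, 0, 0], [0.02, 0.0024, 0, 0, 0, 0]]}}

```text
time: 13.7
eef_pos: [0.5138, 0.1548, 0.0875]
tcp_rot: [-0.059, 0.998, -0.002, 0.0]
contact_force: [-3.6, -6.9, 9.7]
opening: 0.573
finger_force: 68.0
```

{"method": "apply_moves", "body": {"series": [[0.001, 0.0001, 0, 0, 0, 0], [0.002, 0.0002, 0, 0, 0, 0], [0.0025, 0.0003, 0, 0, 0, 0], [0.0025, 0.0003, 0, 0, 0, 0]]}}

```text
time: 14.2
eef_pos: [0.5151, 0.1549, 0.0875]
tcp_rot: [-0.059, 0.998, -0.002, -0.001]
contact_force: [-6.6, -7.3, 11.7]
opening: 0.574
finger_force: 68.3
```

```bash
python3 - <<'E'
from h import *
go(.519,.1546,.0875,96.74)
E
```

```text
t 14.2 p [0.5151 0.1549 0.0875] yaw 96.81 zax [-0.0014 -0.0034 -1.    ] units [ 0.0049 -0.0004 -0.    ] -0.0016 F [-6.6 -7.3 11.7] q [ 0.1   0.19  2.02 -0.    0.93 -1.58] op 0.574 68.3
```

{"method": "apply_moves", "body": {"series": [[0.001, 0.0001, 0.0005, 0, 0, 0], [0.002, 0.0002, 0.0005, 0, 0, 0], [0.0025, 0.0003, 0.0005, 0, 0, 0], [0.0025, 0.0003, 0.0005, 0, 0, 0]]}}

```text
time: 14.7
eef_pos: [0.5169, 0.1551, 0.0875]
tcp_rot: [-0.059, 0.998, -0.002, -0.001]
contact_force: [-5.1, -7.2, 8.9]
opening: 0.577
finger_force: 68.0
```

{"method": "apply_moves", "body": {"series": [[0.0005, 0.0001, 0, 0, 0, 0], [0.001, 0.0001, 0, 0, 0, 0], [0.001, 0.0001, 0, 0, 0, 0], [0.001, 0.0001, 0, 0, 0, 0]]}}

```text
time: 15.2
eef_pos: [0.5176, 0.1552, 0.0875]
tcp_rot: [-0.059, 0.998, -0.002, -0.001]
contact_force: [-6.1, -6.9, 8.7]
opening: 0.578
finger_force: 68.0
```

```bash
python3 - <<'E'
from h import *
go(.519,.1546,.0875,96.74)
E
```

```text
t 15.2 p [0.5176 0.1552 0.0875] yaw 96.81 zax [-0.0019 -0.0034 -1.    ] units [ 0.0017 -0.0007 -0.    ] -0.0015 F [-6.1 -6.9  8.7] q [ 0.1   0.19  2.02 -0.    0.94 -1.58] op 0.578 68.0
```

{"method": "apply_moves", "body": {"series": [[0.0005, 0.0001, 0, 0, 0, 0], [0.0012, 0.0001, 0, 0, 0, 0], [0.0012, 0.0001, 0, 0, 0, 0], [0.0012, 0.0001, 0, 0, 0, 0]]}}

```text
time: 15.7
eef_pos: [0.5177, 0.1552, 0.0875]
tcp_rot: [-0.059, 0.998, -0.002, -0.002]
contact_force: [-8.9, -8.7, 11.8]
opening: 0.573
finger_force: 68.4
```

{"method": "apply_moves", "body": {"series": [[0.0005, 0.0001, 0, 0, 0, 0], [0.0012, 0.0001, 0, 0, 0, 0], [0.0012, 0.0001, 0, 0, 0, 0], [0.0012, 0.0001, 0, 0, 0, 0]]}}

```text
time: 16.2
eef_pos: [0.5177, 0.1552, 0.0875]
tcp_rot: [-0.059, 0.998, -0.002, -0.004]
contact_force: [-12.8, -7.9, 14.3]
opening: 0.574
finger_force: 68.7
```

{"method": "apply_moves", "body": {"series": [[0.0005, 0.0001, 0, 0, 0, 0], [0.0012, 0.0001, 0, 0, 0, 0], [0.0012, 0.0001, 0, 0, 0, 0], [0.0012, 0.0001, 0, 0, 0, 0]]}}

```text
time: 16.7
eef_pos: [0.5178, 0.1552, 0.0876]
tcp_rot: [-0.059, 0.998, -0.002, -0.005]
contact_force: [-15.3, -9.3, 16.9]
opening: 0.572
finger_force: 69.0
```

{"method": "apply_moves", "body": {"series": [[0, 0.001, 0.0004, 0, 0, 0], [-0.0001, 0.002, 0.0007, 0, 0, 0], [-0.0001, 0.002, 0.0007, 0, 0, 0], [-0.0001, 0.002, 0.0007, 0, 0, 0], [-0.0001, 0.002, 0.0007, 0, 0, 0]]}}

```text
time: 17.32
eef_pos: [0.5179, 0.1554, 0.0876]
tcp_rot: [-0.06, 0.998, -0.003, -0.005]
contact_force: [-13.0, -13.6, 15.1]
opening: 0.575
finger_force: 68.8
```

```bash
python3 - <<'E'
from h import *
go(.519,.1546,.0875,96.74)
s,p,a,z=tcp(); print(s["dq"].round(4),s["wrist_torque"].round(2))
out=[]
for c,(x,y) in dict(top=(160,110),scene=(310,85)).items():
    im=ctrl.read_camera(c); v=cv2.resize(im[y:y+130,x:x+100],None,fx=4,fy=4,interpolation=2)[:,:,::-1].copy()
    if c=="scene":
      for bb in BR: cv2.polylines(v,[cv2.convexHull(np.round((proj(R.from_euler("z",.1176).apply(bb)+[.519,.1546,.04],c)+.5-[x,y])*4).astype(np.int32))],True,(0,255,0),1)
    out.append(v)
cv2.imwrite("pics/home.png",np.hstack(out))
E
```

```text
t 17.32 p [0.5179 0.1554 0.0876] yaw 96.84 zax [-0.0101 -0.0074 -0.9999] units [ 0.0014 -0.001  -0.0002] -0.0022 F [-13.  -13.6  15.1] q [ 0.11  0.2   2.01 -0.01  0.94 -1.58] op 0.575 68.8
[ 0.      0.0019 -0.0007  0.0009 -0.0002  0.0003] [-1.95  1.95 -0.05]
```

View pics/home.png

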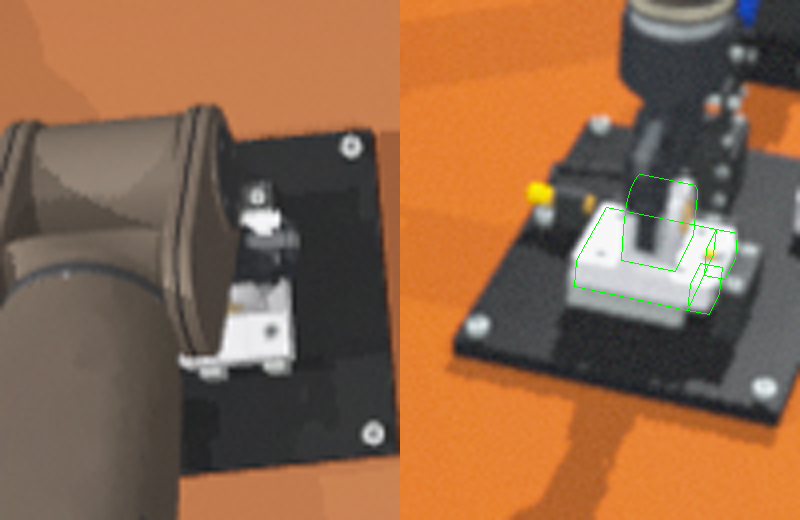

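The picture shows the bracket flat on the bars, with the yellow pin tip inside the notch (about (710,253) in the crop). The push is steady at about 14 N on the end stop and 12 N on the side stop.

```bash
python3 -c "
from plant import ctrl
print(ctrl.sign_off())"
```

```text
the job is handed in; nothing more can be done
None
```

The bracket is seated flat on the rest bars with the pin in its notch. The gripper still holds it, pressed at about 14 N against the end stop and 12 N against the side stop by wrist force. The job is handed in at about 17 s, and no verdict came back.

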